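Fit the drilling cover over the jig's hidden pin

TASK

Lay the red drilling cover into the channel of the tile-drilling jig and slide it along the channel until the slot in its underside finds the steel locating pin and the cover drops flat onto the white sprung bed. Then press the cover down until the bed is fully down on its stop, and finish while still holding it down there. Leave the other things on the table where they are.

Things in the scene. Friction and masses are not known exactly. Their poses are not given: they have to be found in the camera images.
- cover_grip (a point): centre of the black grip block on the loose red drilling cover, z up. The block is 44 (own x) x 24 (own y) x 30 mm high, in the middle of the cover's top; this point lies 35 mm above the cover's underside and 15 mm above the red plate. Take the block across its 24 mm
- cover: the cover (0.3 to 0.5 kg), origin at the centre of its underside: red plate 84 (own x) x 110 (own y) x 20 mm. In the middle of the underside is a blind slot for the pin, 17 mm along own y, 26 mm along own x, 15 mm deep. It goes into the channel with its own y along the jig's y, either way round (same turned by 180 degrees)
- jig: fixed jig on a 116 x 212 mm plate, origin at its underside's centre, z up. Grey walls 38 mm high enclose a channel centred on the origin, 162 mm long (own y), 92 mm wide (own x); steel flares over the long walls, up to 51 mm high, lead the cover in. The cover's centre can stand up to 26 mm off the jig's centre along y
- jig_centre (a point): point 33 mm above the jig's underside centre: the height of the tip of the upright steel pin, 14 mm thick, bevelled tip. The pin stands on the channel's centre line, somewhere within 20 mm of this point along the jig's own y; just where is not given. It stands 5 mm proud of the raised bed, through its dark slot
- bed_top (a point): centre of the top of the white sprung bed (channel floor), 28 mm above the table when up, 20 mm when fully down. Off the pin, the cover rides on the pin's tip, tilted 3 to 6 degrees, its centre 2.5 to 5 mm high; with the slot over the pin it drops flat on the bed by its own weight unless held up, and the pin then blocks sliding. The faces are slippery
- bed (a joint): travel of the sprung bed in m: 0 up, 0.008 fully down on its stop. The spring carries the cover's weight; it takes about 4 N more to start the bed down and about 9 N more to hold it on its stop
- shard_bowl: green bowl of tile shards, 107 mm wide, 40 mm high, origin under its centre; a bystander
- spring_clamp: black spring clamp lying flat, 101 mm long along own y, 19 mm high; a bystander
Not all that is in view belongs to the job. There is more than one size of the cover; the job needs the larger.

How it is judged:
By the outcome, as a careful person would: the job done as asked, in the order asked, and still so for the second after the job is handed in, while the arm keeps its last pose, push and grip.
It also fails if it takes over 45 s, if anything falls off the work surface, if the arm or the gripper's body presses on something with over 40 N, if the wrist force passes 120 N, or if a joint passes its speed limit or range.

ROBOT

A 6-joint arm with a two-finger parallel gripper is mounted at the origin on the work surface; the furniture and walls round the work are solid. World frame = base frame: x ahead of the robot, y to its left, z up, the work surface at z = 0. Lengths are in m, angles in rad, forces in N, time in s.
With the tool pointing down it reaches from about 0.3 to 0.875 m from the base axis. Payload 6.4 kg.
Tool frame: the origin (TCP) lies between the finger pads; the fingertips stand 8 mm ahead of it and the grasp point (between the pads) lies 11 mm behind it (ctrl.finger_overhang is the distance from the TCP to the fingertips, in m); z points along the fingers, y is the line along which they close (so a half turn about z gives the same grasp; the last joint's range is limited). The gripper opens to 85 mm and grips with 20 to 120 N. Pads are 22 mm wide; open, the fingers measure 114 mm over their backs; the gripper's body (76 mm by 85 mm) begins 54 mm behind the grasp point. The pads swing forward as they close: fully open they stand 13 mm farther back than shut.
Start: joints at [0.959, 0.181, 1.607, -0, 1.354, -0.206], TCP at [0.227, 0.528, 0.206] pointing down, gripper open.
Joint ranges: [-2.99, 2.99], [-0.89, 2.07], [0.3, 2.58], [-1.14, 4.28], [0, 2.63], [-3.12, 3.12]. Speed limits (rad/s): [2.57, 2.57, 3.01, 3.14, 3.14, 3.14].

INTERFACE

Orientations are given as a unit quaternion [w, x, y, z].
In Python, from bench import ctrl, camera gives the robot as it stands.
- The arm moves only by the shell command python3 -m pendant 'ROWS' [OPENING]. ROWS is JSON, a list of rows, each a list of 6 numbers: the shift along the world's x, y, z normalised to -1 to 1, where 1 is 200 mm, then the turn, a rotation vector about the world's x, y, z normalised to -1 to 1, where 1 is pi/2 rad. In form: [[dx, dy, dz, rx, ry, rz], ...]. A call has exactly 10 rows; each row shifts and turns the commanded pose from where the row before left it; what a row does not reach is not made up. A row lasts 1/8 s, in which the tool goes at most 62.5 mm and 10.7 degrees, less where a joint would pass 70% of its speed; a pose out of reach is approached as far as the arm can. A call with a number of a shift or a turn outside -1 to 1 is refused whole. A call with a gripper value outside its range is refused whole. OPENING is the opening, from -1 (shut) to 1 (fully open), set as the call begins (- or left out, the last holds). The fingers move at their own pace and stop on an object; the grip force is fixed at half the most. Time passes only in rows, so rows that do not move let the fingers close, or fill a call up. It gives the time, the measured TCP pose, the force, the opening and the grip force at its end, in the units of the state.
- ctrl.get_obs(): the state, without advancing time (a new reading comes with each control period).
- camera(name): name is "side" or "top"; returns a dict with "color" (400x640x3 uint8, blue, green, red), "fx", "fy", "cx", "cy" (pixels), "xyz" and "rotation" of the camera in the world. Camera axes: x right, y down, z forward; pixel columns grow to the right and rows downward; lengths in m; the calibration is good to about 2 mm. A picture is of the moment at which its call begins. There is no depth.
- ctrl.hand_in(): hands the job in; it is judged then, once.
The state is a dict: "time_s": time; "q": joint angles; "dq": joint speeds; "joint_efforts": joint torques, N m; "eef_pos": TCP position; "eef_rot": TCP orientation; "wrist_force": force on the tool from outside, world axes, zero at the start; "torque": the same for the moment, N m; "opening": opening from 0.0 (shut) to 1.0 (fully open); "grasp_force": force on a finger pad.
Only numpy, scipy, OpenCV 4.12 (cv2) and the standard library are available. Lean on these libraries where they do the work, as an engineer would, in place of code of your own. Each camera call takes 0.05 s, during which the arm holds its last target. There are 200 camera calls.

## Working session

There is one attempt and no reset: what is moved stays moved. The work goes in short steps, Python scripts to look and compute and a shell command to move; the robot and the scene stay as the last step left them, time stands still between calls to the robot, and variables do not carry over. Pictures are saved under pics/ and viewed, at most 10 in all, crops included, and the job is handed in when it is done.

```bash
mkdir -p pics; cat > h.py <<'E'
import numpy as np, cv2
from bench import ctrl, camera
def snap(name, out, crop=None, s=1):
    c=camera(name); im=c["color"]
    cv2.imwrite(f"pics/full_{out}",im)
    if crop: x0,y0,x1,y1=crop; im=im[y0:y1,x0:x1]
    im=cv2.resize(im,None,fx=s,fy=s,interpolation=cv2.INTER_CUBIC)
    cv2.imwrite("pics/"+out,im); return c
def ray(c,u,v,z):
    R=np.array(c["rotation"]); 
    if R.shape!=(3,3):
        from scipy.spatial.transform import Rotation as Ro
        R=Ro.from_quat(np.roll(R,-1)).as_matrix()
    d=R@np.array([(u-c["cx"])/c["fx"],(v-c["cy"])/c["fy"],1]); p=np.array(c["xyz"])
    return p+d*(z-p[2])/d[2]
E
python3 - <<'E'
from h import *
import pickle
a=snap("top","t1.png",s=1.25); b=snap("side","s1.png",s=1.25)
for n,c in(("top",a),("side",b)): print({k:v for k,v in c.items() if k!="color"}); pickle.dump({k:v for k,v in c.items()},open(n+".pkl","wb"))
print(ctrl.get_obs())
E
```

```text
{'fx': 463.9545224689979, 'fy': 463.9545224689979, 'cx': 318.38505273401495, 'cy': 199.05602229274604, 'xyz': array([0.34492698, 0.11182682, 1.11379386]), 'rotation': array([-0.06686714,  0.71137489, -0.69614831,  0.06965686])}
{'fx': 504.7508262773987, 'fy': 504.7508262773987, 'cx': 329.95468682095026, 'cy': 200.9005724103924, 'xyz': array([ 0.7947712 , -0.42523177,  0.95320067]), 'rotation': array([-0.28677149,  0.9389883 ,  0.18025657, -0.05975498])}
{'time_s': 0.1, 'q': array([ 9.58681027e-01,  1.81494001e-01,  1.60791731e+00,  1.36564348e-05,
        1.35380303e+00, -2.06303989e-01]), 'dq': array([-0.00086104, -0.00155213, -0.00071922,  0.00138098, -0.00076435,
        0.00079909]), 'joint_efforts': array([ 1.61252701e-03, -4.45865822e+01, -3.52241063e+01, -1.17383725e-04,
        4.00205143e-03, -1.01165429e-05]), 'eef_pos': array([0.22665234, 0.52785358, 0.20525446]), 'eef_rot': array([-3.28738377e-04,  2.01517603e-01,  9.79484557e-01, -7.41243998e-04]), 'wrist_force': array([-0.76502923,  0.03782854, -0.86546682]), 'torque': array([-0.04926621,  0.00783207, -0.05606331]), 'grasp_force': 0.0, 'opening': 1.000168841156155}
```

View pics/t1.png

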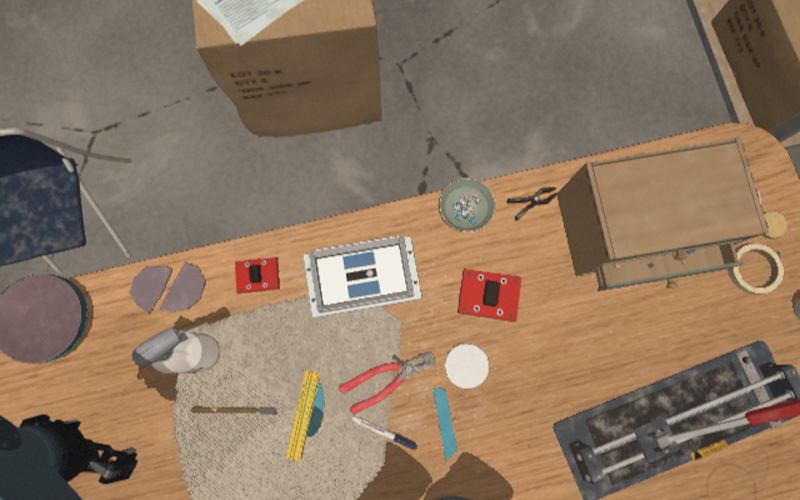

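View pics/s1.png

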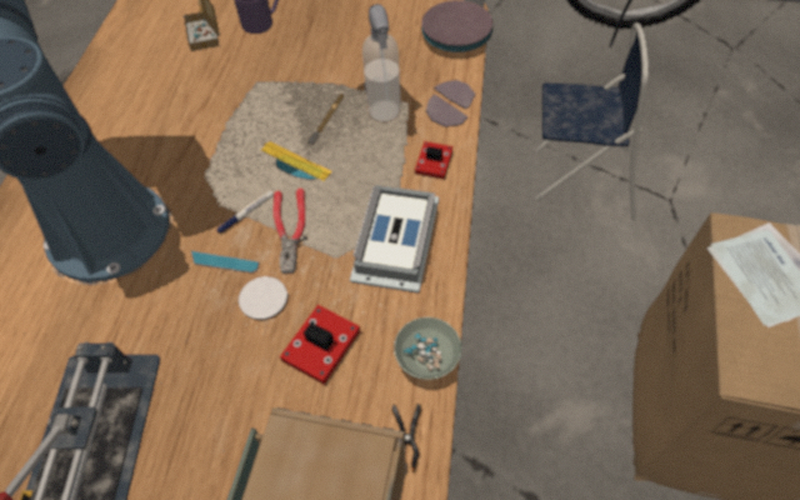

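The top view shows the large cover at about (490,294) and the jig at (362,276), with the pin in its slot near (370,273). The small cover at (257,275) is the decoy. I'll take an enlarged crop next.

```bash
python3 - <<'E'
import cv2
im=cv2.imread("pics/full_t1.png")[175:275,235:425]
cv2.imwrite("pics/t1c.png",cv2.resize(im,None,fx=4.2,fy=4.2,interpolation=cv2.INTER_CUBIC))
E
```

```text
(no output)
```

View pics/t1c.png

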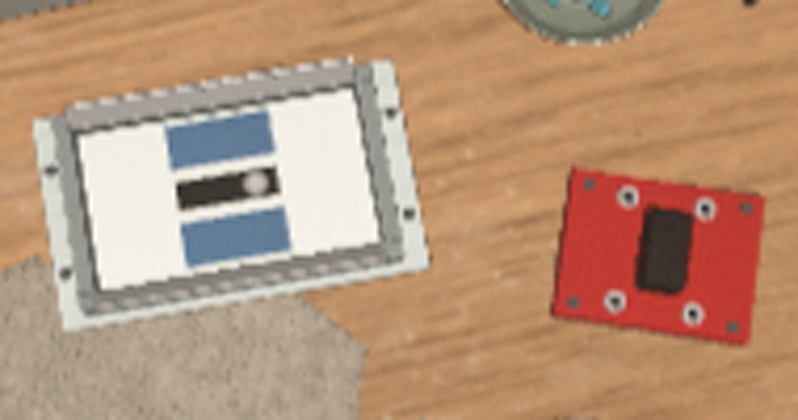

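```bash
cat > m.py <<'E'
from h import *
import pickle
c=pickle.load(open("top.pkl","rb"))
P=lambda x,y,z:ray(c,235+x/4.2,175+y/4.2,z)
pl=[P(*p,.02) for p in[(573,168),(764,195),(748,345),(554,316)]]
gr=[P(*p,.05) for p in[(640,207),(692,212),(684,296),(637,290)]]
jg=[P(*p,.006) for p in[(34,120),(388,60),(430,270),(66,331)]]
L=lambda q:[round(np.linalg.norm(q[i]-q[(i+1)%4])*1e3) for i in range(4)]
A=lambda d:round(np.degrees(np.arctan2(d[1],d[0]))%180,1)
for n,q in(("plate",pl),("grip",gr),("jig",jg)):
    print(n,np.mean(q,0).round(4),L(q),A(q[1]-q[0]),A(q[2]-q[3]),A(q[3]-q[0]),A(q[2]-q[1]))
sl=[P(*p,.028) for p in[(177,184),(274,168),(280,190),(180,208)]]
print("slot",np.mean(sl,0).round(4),L(sl)); print("pin",P(258,183,.033).round(4))
E
python3 m.py
```

```text
plate [ 0.4744 -0.0665  0.02  ] [109, 86, 109, 85] 83.1 82.7 172.7 172.9
grip [ 0.4732 -0.0636  0.05  ] [29, 47, 26, 46] 85.7 83.9 177.5 173.9
jig [0.506  0.1776 0.006 ] [208, 125, 209, 123] 101.1 100.8 11.4 12.1
slot [0.5065 0.1776 0.028 ] [55, 13, 57, 14]
pin [0.5087 0.1605 0.033 ]
```

The cover is at (0.474,-0.065) with its own y at 83°. The jig is at (0.506,0.178) with its y at 101°, and the pin sits at about -17 mm along it. The measured sizes agree with the ones given. Next I'll check the start pose and the bottle before moving.

```bash
cat >> h.py <<'E'
def proj(c,p):
    from scipy.spatial.transform import Rotation as Ro
    R=Ro.from_quat(np.roll(c["rotation"],-1)).as_matrix(); q=R.T@(np.array(p)-c["xyz"])
    return (q[:2]/q[2]*c["fx"]+[c["cx"],c["cy"]]).round(1)
E
python3 - <<'E'
from h import *
import pickle
for n in("top","side"):
    c=pickle.load(open(n+".pkl","rb"))
    print(n,[ (proj(c,p)*1.25).round() for p in [(.2267,.528,.2),(0,0,0),(.5,.178,.03)]])
t=pickle.load(open("top.pkl","rb"));s=pickle.load(open("side.pkl","rb"))
print("bottle base side",ray(s,384/1.25,115/1.25,0),"top-of-bottle top-ray",ray(t,155/1.25,345/1.25,0),ray(t,155/1.25,345/1.25,.2), ray(t,190/1.25,352/1.25,0))
print(ray(s,380/1.25,10/1.25,.2), ray(s,380/1.25,10/1.25,.15))
E
```

```text
top [array([116., 436.]), array([453., 562.]), array([361., 278.])]
side [array([328.,   4.]), array([108., 232.]), array([390., 230.])]
bottle base side [0.35928068 0.47311057 0.        ] top-of-bottle top-ray [0.36759164 0.56514762 0.        ] [0.36352183 0.48374641 0.2       ] [0.35597776 0.49795379 0.        ]
[0.32903288 0.54690346 0.2       ] [0.2981156  0.61143707 0.15      ]
```

```bash
python3 -m pendant '[[0,-0.28,0,0,0,0.02],[0,-0.28,0,0,0,0.02],[0,-0.28,0,0,0,0.02],[0,-0.28,0,0,0,0.02],[0.2,-0.2,0,0,0,0.02],[0.2,-0.2,0,0,0,0.02],[0.2,-0.2,0,0,0,0.02],[0.2,-0.2,0,0,0,0.02],[0.2,-0.2,0,0,0,0.02],[0.2,-0.2,0,0,0,0]]' 1
python3 -m pendant '[[0.02,-0.2,0,0,0,0],[0.02,-0.25,0,0,0,0],[0,-0.2,-0.1,0,0,0],[0,0,-0.2,0,0,0],[0,0,-0.2,0,0,0],[0,0,0,0,0,0],[0,0,0,0,0,0],[0,0,0,0,0,0],[0,0,0,0,0,0],[0,0,0,0,0,0]]' 1
```

```text
time_s: 1.35
eef_pos: [0.4679, 0.0627, 0.2058]
eef_rot: [-0.0, 0.062, 0.998, 0.0]
wrist_force: [0.7, 0.8, 0.2]
opening: 1.0
grasp_force: 0.0
time_s: 2.6
eef_pos: [0.4754, -0.0658, 0.1068]
eef_rot: [0.001, 0.061, 0.998, -0.0]
wrist_force: [-0.1, 0.4, -0.7]
opening: 1.002
grasp_force: 0.0
```

```bash
python3 - <<'E'
from h import *
snap("side","s2.png",crop=(180,160,340,320),s=3.5)
E
```

```text
(no output)
```

View pics/s2.png

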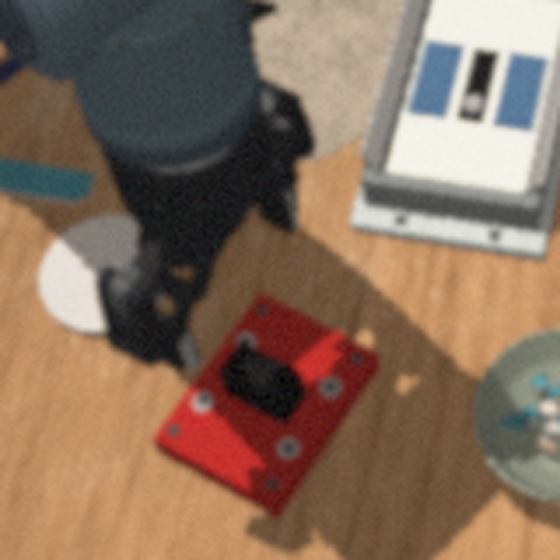

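The open fingers stand above the block. In the crop the block is at about (263,380) and the pin at (474,102). I'll cross-check both from this side view.

```bash
python3 - <<'E'
from h import *
import pickle
s=pickle.load(open("side.pkl","rb")); P=lambda x,y,z:ray(s,180+x/3.5,160+y/3.5,z).round(4)
q=[P(*p,.02) for p in[(262,294),(379,356),(277,512),(157,440)]]
print("plate",np.mean(q,0),[np.linalg.norm(q[i]-q[i-1]).round(3) for i in range(4)])
print("block",P(265,378,.045),"pin",P(474,101,.033),"slot",np.mean([P(*p,.028) for p in[(475,50),(497,53),(484,120),(459,116)]],0))
E
```

```text
plate [ 0.480425 -0.06355   0.02    ] [np.float64(0.109), np.float64(0.084), np.float64(0.111), np.float64(0.085)]
block [ 0.4808 -0.0628  0.045 ] pin [0.5129 0.1673 0.033 ] slot [0.50915 0.1839  0.028  ]
```

```bash
python3 -m pendant '[[0,0,-0.12,0,0,0],[0,0,-0.12,0,0,0],[0,0,-0.07,0,0,0],[0,0,-0.05,0,0,0],[0,0,0,0,0,0],[0,0,0,0,0,0],[0,0,0,0,0,0],[0,0,0,0,0,0],[0,0,0,0,0,0],[0,0,0,0,0,0]]' 1
```

```text
time_s: 3.9
eef_pos: [0.475, -0.0657, 0.0342]
eef_rot: [0.0, 0.061, 0.998, -0.0]
wrist_force: [0.0, 0.2, 0.6]
opening: 1.0
grasp_force: 0.0
```

```bash
python3 -m pendant '[[0.01,0,0,0,0,0],[0,0,0,0,0,0],[0,0,0,0,0,0],[0,0,0,0,0,0],[0,0,0,0,0,0],[0,0,0,0,0,0],[0,0,0,0,0,0],[0,0,0,0,0,0],[0,0,0,0,0,0],[0,0,0,0,0,0]]' -1
python3 -m pendant '[[0,0,0.02,0,0,0],[0,0,0.05,0,0,0],[0,0,0.1,0,0,0],[0,0,0.15,0,0,0],[0,0,0.15,0,0,0],[0,0,0,0,0,0.05],[0,0,0,0,0,0.05],[0,0,0,0,0,0.05],[0,0,0,0,0,0.05],[0,0,0,0,0,0]]' -1
```

```text
time_s: 5.15
eef_pos: [0.477, -0.0657, 0.0341]
eef_rot: [-0.0, 0.061, 0.998, -0.0]
wrist_force: [0.4, 0.0, 0.6]
opening: 0.001
grasp_force: 0.0
time_s: 6.4
eef_pos: [0.4772, -0.0657, 0.1288]
eef_rot: [0.0, -0.095, 0.995, -0.0]
wrist_force: [0.5, -0.2, -0.3]
opening: 0.002
grasp_force: 0.0
```

The gripper shut fully on nothing, so I'll look at where the cover is.

```bash
python3 - <<'E'
from h import *
import cv2
a=snap("side","s3.png",crop=(160,140,360,320),s=2.2)
b=snap("top","t3.png",crop=(220,150,440,320),s=2.2)
A=cv2.imread("pics/s3.png");B=cv2.imread("pics/t3.png")
h=max(A.shape[0],B.shape[0]); pad=lambda i:cv2.copyMakeBorder(i,0,h-i.shape[0],0,0,cv2.BORDER_CONSTANT)
I=np.hstack([pad(A),pad(B)]); I=I[:,:];print(I.shape)
cv2.imwrite("pics/m3.png",cv2.resize(I,(800,int(I.shape[0]*800/I.shape[1]))))
E
```

```text
(396, 924, 3)
```

View pics/m3.png

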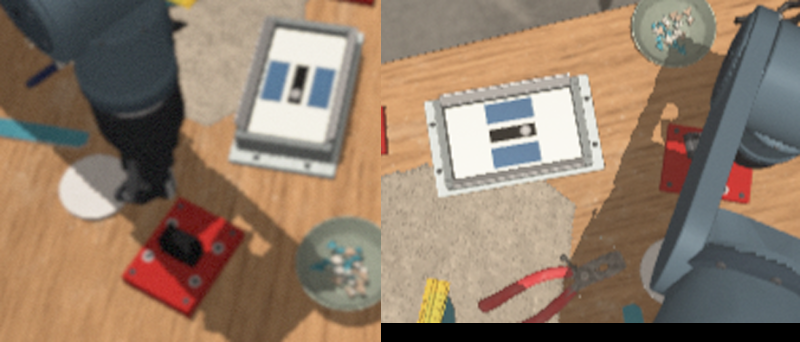

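```bash
python3 - <<'E'
from h import *
from bench import ctrl
import pickle
s=pickle.load(open("side.pkl","rb"))
print("s2 TCP expected crop px",[((proj(s,p)-[180,160])*3.5).round() for p in[(.475,-.066,.099),(.475,-.066,.107+.011),(.475,-.012,.1),(.475,-.12,.1)]])
o=ctrl.get_obs(); print(o["eef_pos"],o["eef_rot"],o["q"],ctrl.finger_overhang)
c=snap("side","x.png"); print(c["xyz"]-s["xyz"],c["rotation"]-s["rotation"])
k=800/924*2.2; print("m3 expected",((proj(c,o["eef_pos"]-[0,0,.008])-[160,140])*k).round())
print("block now?",ray(c,160+183/k,140+243/k,.045))
E
```

```text
s2 TCP expected crop px [array([240., 335.]), array([235., 318.]), array([284., 254.]), array([193., 418.])]
[ 0.47714018 -0.06572867  0.12856051] [ 3.00358803e-04 -9.46150499e-02  9.95513877e-01 -1.52388220e-04] [-3.83982803e-01  5.84914578e-02  1.91022661e+00  6.74337874e-06
  1.17220101e+00 -2.14429533e+00] 0.008
[0. 0. 0.] [0. 0. 0. 0.]
m3 expected [168. 210.]
block now? [ 0.4810839  -0.06172001  0.045     ]
```

```bash
python3 - <<'E'
from h import *
c=snap("side","x2.png")
im=c["color"][190:310,200:320].copy()
im=cv2.resize(im,None,fx=5,fy=5,interpolation=cv2.INTER_CUBIC)
im=np.clip(im.astype(float)*1.7,0,255).astype(np.uint8)
o=ctrl.get_obs()["eef_pos"]
for dz,col in((-.008,(0,255,0)),(.011,(255,255,0)),(-.094,(255,0,255))):
    p=(proj(c,o+[0,0,dz])-[200,190])*5; cv2.drawMarker(im,tuple(int(v) for v in p),col,0,14,1)
cv2.imwrite("pics/s4.png",im)
E
```

```text
(no output)
```

View pics/s4.png

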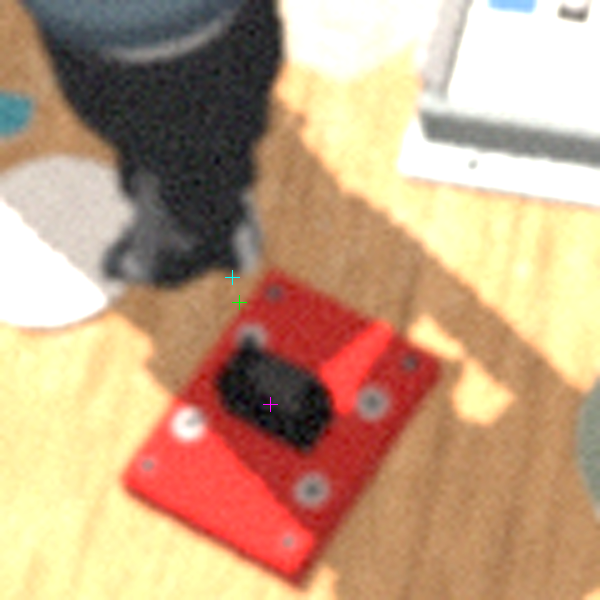

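```bash
python3 -m pendant '[[0,0,0,0,0,-0.05],[0,0,0,0,0,-0.05],[0,0,0,0,0,-0.05],[0,0,0,0,0,-0.05],[0,0,0,0,0,0],[0,0,0,0,0,0],[0,0,0,0,0,0],[0,0,0,0,0,0],[0,0,0,0,0,0],[0,0,0,0,0,0]]' 1
python3 - <<'E'
from h import *
out=[]
o=ctrl.get_obs()["eef_pos"]
for n,(x0,y0) in(("side",(200,190)),("top",(340,190))):
    c=snap(n,n+"5.png"); im=c["color"][y0:y0+100,x0:x0+80].copy()
    im=cv2.resize(im,None,fx=5,fy=5,interpolation=cv2.INTER_CUBIC)
    im=np.clip(255*(im/255.)**.5,0,255).astype(np.uint8)
    for d,col in(((0,0,-.008),(0,255,0)),((0.005,.0425,.005),(255,255,0)),((-.005,-.0425,.005),(255,0,255))):
        p=(proj(c,o+d)-[x0,y0])*5; cv2.drawMarker(im,tuple(int(v) for v in p),col,0,14,1)
    out.append(im)
cv2.imwrite("pics/m5.png",np.hstack(out))
E
```

```text
time_s: 7.85
eef_pos: [0.477, -0.0657, 0.1281]
eef_rot: [0.0, 0.061, 0.998, -0.0]
wrist_force: [-0.3, 0.3, 0.3]
opening: 1.0
grasp_force: 0.0
```

View pics/m5.png

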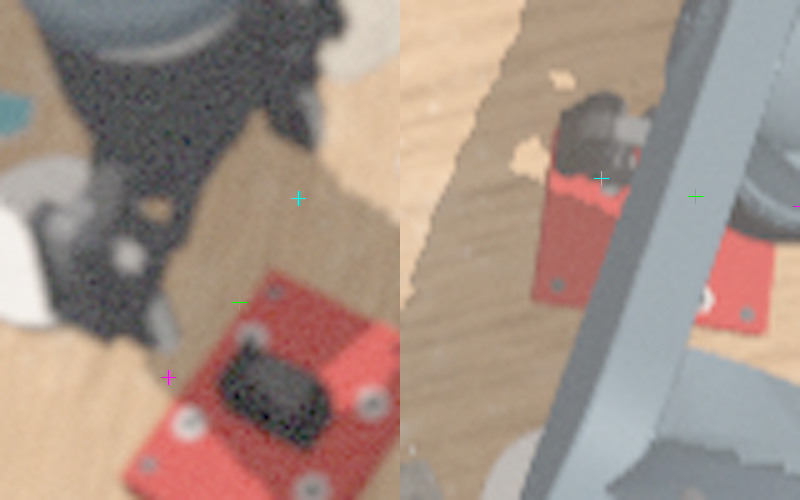

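Both pad tips appear 7–13 px above where the reported TCP puts them: (160,330) and (312,125), against the marked (168,377) and (298,198). The fingers may really be higher than reported. I'll go down again to the height already shown to be free of contact and look there.

```bash
python3 -m pendant '[[0,0,-0.15,0,0,0],[0,0,-0.15,0,0,0],[0,0,-0.1,0,0,0],[0,0,-0.07,0,0,0],[0,0,0,0,0,0],[0,0,0,0,0,0],[0,0,0,0,0,0],[0,0,0,0,0,0],[0,0,0,0,0,0],[0,0,0,0,0,0]]' 1
python3 - <<'E'
from h import *
out=[]
o=ctrl.get_obs()["eef_pos"]
for n,(x0,y0) in(("side",(200,200)),("top",(340,180))):
    c=snap(n,n+"6.png"); im=c["color"][y0:y0+110,x0:x0+80].copy()
    im=cv2.resize(im,None,fx=5,fy=5,interpolation=cv2.INTER_CUBIC)
    im=np.clip(255*(im/255.)**.5,0,255).astype(np.uint8)
    for d,col in(((0,0,-.008),(0,255,0)),((0.005,.0425,.005),(255,255,0)),((-.005,-.0425,.005),(255,0,255))):
        p=(proj(c,o+d)-[x0,y0])*5; cv2.drawMarker(im,tuple(int(v) for v in p),col,0,14,1)
    out.append(im)
cv2.imwrite("pics/m6.png",np.hstack(out))
E
```

```text
time_s: 9.2
eef_pos: [0.477, -0.0657, 0.0342]
eef_rot: [0.0, 0.061, 0.998, -0.0]
wrist_force: [0.7, -0.5, 0.1]
opening: 0.999
grasp_force: 0.0
```

View pics/m6.png

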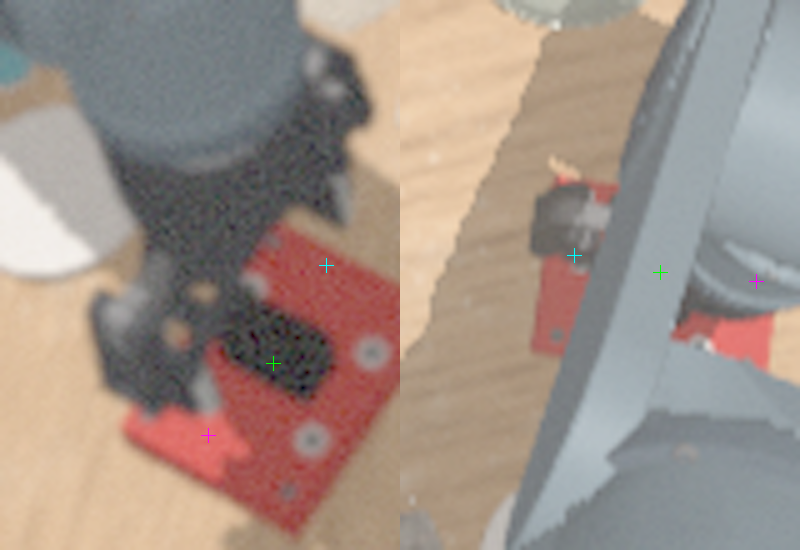

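Again the tips are higher than marked: pad tips at (210,410) and (345,220), against (208,435) and (326,265). The gripper also shut empty at this height, so its tips must have been above the block's top (50 mm). That puts them at least 24 mm higher than reported, so going 26 mm lower is safe.

```bash
python3 -m pendant '[[0,0,0,0,0,0],[0,0,0,0,0,0],[0,0,0,0,0,0],[0,0,0,0,0,0],[0,0,-0.03,0,0,0],[0,0,-0.03,0,0,0],[0,0,-0.03,0,0,0],[0,0,-0.03,0,0,0],[0,0,-0.01,0,0,0],[0,0,0,0,0,0]]' 0.1
python3 -c "
from bench import ctrl
o=ctrl.get_obs();print(o['wrist_force'],o['torque'])"
```

```text
time_s: 10.55
eef_pos: [0.4769, -0.0656, 0.0079]
eef_rot: [-0.0, 0.061, 0.998, 0.0]
wrist_force: [-0.3, 0.5, -0.3]
opening: 0.547
grasp_force: 0.0
[-0.34056388  0.46650283 -0.28582341] [0.01533759 0.00317218 0.01808914]
```

Reported fingertip height is now about 0 mm, with no contact over a 20 mm plate. That confirms the reported z is too low by at least 20 mm. Closing.

```bash
python3 -m pendant '[[0,0,0,0,0,0],[0,0,0,0,0,0],[0,0,0,0,0,0],[0,0,0,0,0,0],[0,0,0,0,0,0],[0,0,0,0,0,0],[0,0,0,0,0,0],[0,0,0,0,0,0],[0,0,0,0,0,0],[0,0,0,0,0,0]]' -1
python3 -c "
from bench import ctrl
o=ctrl.get_obs();print(o['wrist_force'],o['torque'])"
```

```text
time_s: 11.8
eef_pos: [0.4775, -0.0659, 0.0086]
eef_rot: [0.0, 0.061, 0.998, -0.0]
wrist_force: [-0.5, 0.8, 5.3]
opening: 0.264
grasp_force: 60.4
[-0.51572353  0.77609239  5.32103603] [0.07479458 0.14022398 0.0453028 ]
```

Gripped, opening 0.264 (about the block's 24 mm) at 60 N. Underside height is therefore reported z − 0.0085. Now I'll lift, carry and turn 18° to above the jig.

```bash
python3 -m pendant '[[0,0,0.02,0,0,0],[0,0,0.1,0,0,0],[0,0,0.16,0,0,0],[0,0,0.18,0,0,0],[0,0.1,0,0,0,0],[0.03,0.2,0,0,0,0.05],[0.03,0.2,0,0,0,0.05],[0.03,0.2,0,0,0,0.05],[0.03,0.2,0,0,0,0.05],[0.02,0.2,0,0,0,0]]' -1
python3 -m pendant '[[0.01,0.1,0,0,0,0],[0,0.1,0,0,0,0],[0,0.08,0,0,0,0],[0,0.05,0,0,0,0],[0,0,0,0,0,0],[0,0,0,0,0,0],[0,0,0,0,0,0],[0,0,0,0,0,0],[0,0,0,0,0,0],[0,0,0,0,0,0]]' -1
python3 - <<'E'
from h import *
out=[];o=ctrl.get_obs();print(o['wrist_force'],o['torque'])
for n,(x0,y0) in(("side",(260,140)),("top",(225,160))):
    c=snap(n,n+"7.png"); im=c["color"][y0:y0+110,x0:x0+(100 if n=="side" else 140)].copy()
    im=cv2.resize(im,None,fx=3.3,fy=3.3,interpolation=cv2.INTER_CUBIC)
    out.append(np.clip(255*(im/255.)**.6,0,255).astype(np.uint8))
cv2.imwrite("pics/m7.png",np.hstack(out))
E
```

```text
time_s: 13.05
eef_pos: [0.5042, 0.1556, 0.0993]
eef_rot: [-0.001, -0.096, 0.995, -0.0]
wrist_force: [1.8, -0.6, -3.5]
opening: 0.264
grasp_force: 59.5
time_s: 14.3
eef_pos: [0.507, 0.2202, 0.1001]
eef_rot: [0.0, -0.095, 0.995, -0.0]
wrist_force: [0.7, -0.6, -3.4]
opening: 0.264
grasp_force: 59.7
[ 0.69181825 -0.62168686 -3.38883811] [-0.01906206 -0.01077197 -0.03771872]
```

View pics/m7.png

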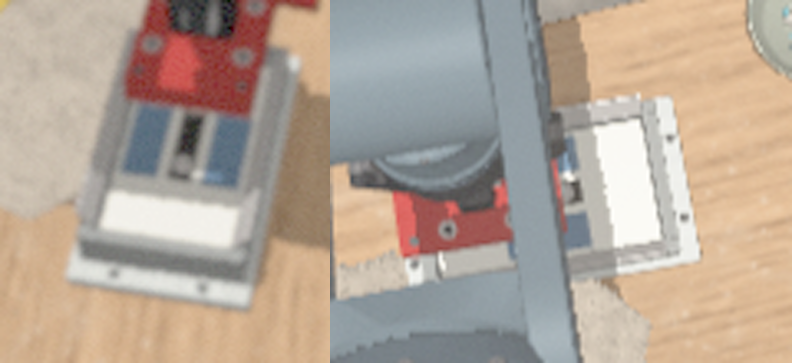

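```bash
python3 - <<'E'
from h import *
import pickle
s=pickle.load(open("side.pkl","rb"));t=pickle.load(open("top.pkl","rb"))
S=lambda x,y,z:ray(s,260+x/3.3,140+y/3.3,z)[:2]; T=lambda x,y,z:ray(t,225+x/3.3,160+y/3.3,z)[:2]
ax=np.radians(11);X=np.array([np.cos(ax),np.sin(ax)]);Y=np.array([-np.sin(ax),np.cos(ax)])
def show(n,p,c): d=p-c; print(n,p.round(4),"jig x,y mm",(d@X*1e3).round(1),(d@Y*1e3).round(1))
cs=np.array([.50915,.1839]); ct=np.array([.5063,.1776])
for z,pts in((.0915,[(128,98),(250,117)]),(.1115,[(127,88),(252,102)])):
    for p in pts: show(("side",z),S(*p,z),cs)
for p in [(72,254),(235,228),(66,200)]: show("top",T(*p,.1115),ct)
# jig outer base corners in side, z .006 / top
for p in[(68,281),(250,308)]: show("jig side",S(*p,.006),cs)
for p in[(370,260),(342,97)]: show("jig top",T(*p,.006),ct)
E
```

```text
('side', 0.0915) [0.4779 0.1632] jig x,y mm -34.7 -14.4
('side', 0.0915) [0.5576 0.1779] jig x,y mm 46.4 -15.1
('side', 0.1115) [0.4814 0.1566] jig x,y mm -32.5 -21.5
('side', 0.1115) [0.5599 0.1755] jig x,y mm 48.2 -18.0
top [0.4542 0.2631] jig x,y mm -34.9 93.8
top [0.4737 0.1567] jig x,y mm -36.0 -14.3
top [0.4898 0.2688] jig x,y mm 1.2 92.7
jig side [0.4714 0.0665] jig x,y mm -59.5 -108.1
jig side [0.5916 0.0917] jig x,y mm 63.4 -106.2
jig top [0.466  0.0629] jig x,y mm -61.4 -104.9
jig top [0.5865 0.0852] jig x,y mm 61.1 -106.0
```

The view shows the cover level at jig (x≈+6, y≈+39.5 mm), which matches the TCP prediction within 1.5 mm; I had overshot y. I'll correct to jig (0,+2) and lower to just above the pin.

```bash
python3 -m pendant '[[0.005,-0.1,0,0,0,0],[0,-0.095,0,0,0,0],[0,0,-0.1,0,0,0],[0,0,-0.1,0,0,0],[0,0,0,0,0,0],[0,0,-0.02,0,0,0],[0,0,-0.02,0,0,0],[0,0,-0.02,0,0,0],[0,0,-0.02,0,0,0],[0,0,0,0,0,0]]' -1
python3 -c "
from bench import ctrl
o=ctrl.get_obs();print(o['wrist_force'],o['torque'])"
```

```text
time_s: 15.65
eef_pos: [0.5076, 0.1813, 0.0437]
eef_rot: [-0.0, -0.096, 0.995, -0.0]
wrist_force: [-0.1, 0.1, -3.4]
opening: 0.266
grasp_force: 59.7
[-0.10685482  0.12692905 -3.35705669] [ 0.03013955 -0.05027882 -0.00208537]
```

```bash
python3 -m pendant '[[0,0,-0.005,0,0,0],[0,0,-0.005,0,0,0],[0,0,0,0,0,0],[0,0,0,0,0,0],[0,0,0,0,0,0],[0,0,0,0,0,0],[0,0,0,0,0,0],[0,0,0,0,0,0],[0,0,0,0,0,0],[0,0,0,0,0,0]]' -1
python3 -m pendant '[[0,0,0,0,0,0],[0,0,0,0,0,0],[0,0,0,0,0,0],[0,0,0,0,0,0],[0,0,0,0,0,0],[0,0,0,0,0,0],[0,0,0,0,0,0],[0,0,0,0,0,0],[0,0,0,0,0,0],[0,0,0,0,0,0]]' -0.25
python3 -c "
from bench import ctrl
o=ctrl.get_obs();print(o['wrist_force'],o['torque'])"
```

```text
time_s: 16.9
eef_pos: [0.5079, 0.1813, 0.0421]
eef_rot: [-0.0, -0.095, 0.995, -0.0]
wrist_force: [-0.4, 0.4, -3.7]
opening: 0.266
grasp_force: 59.7
time_s: 18.15
eef_pos: [0.508, 0.1813, 0.0421]
eef_rot: [-0.0, -0.095, 0.995, -0.0]
wrist_force: [1.0, 0.5, -0.2]
opening: 0.373
grasp_force: 0.0
[ 0.99542045  0.54147286 -0.22802432] [ 0.00901821 -0.03719578 -0.04248736]
```

The cover is free; its weight came off the wrist. Now I'll push it along jig −y with the slack fingers.

```bash
python3 -m pendant '[[0.003,-0.015,0,0,0,0],[0.003,-0.015,0,0,0,0],[0.003,-0.015,0,0,0,0],[0.003,-0.015,0,0,0,0],[0.003,-0.015,0,0,0,0],[0.003,-0.015,0,0,0,0],[0,0,0,0,0,0],[0,0,0,0,0,0],[0,0,0,0,0,0],[0,0,0,0,0,0]]' -0.25
python3 -m pendant '[[0.001,-0.005,0,0,0,0],[0.001,-0.005,0,0,0,0],[0.001,-0.005,0,0,0,0],[0.001,-0.005,0,0,0,0],[0.001,-0.005,0,0,0,0],[0,0,0,0,0,0],[0,0,0,0,0,0],[0,0,0,0,0,0],[0,0,0,0,0,0],[0,0,0,0,0,0]]' -0.25
python3 -c "
from bench import ctrl
o=ctrl.get_obs();print(o['wrist_force'],o['torque'])"
```

```text
time_s: 19.4
eef_pos: [0.5115, 0.1634, 0.0421]
eef_rot: [-0.0, -0.095, 0.995, -0.0]
wrist_force: [0.2, 0.1, 0.3]
opening: 0.378
grasp_force: 0.0
time_s: 20.65
eef_pos: [0.5125, 0.1585, 0.0421]
eef_rot: [-0.0, -0.095, 0.995, 0.0]
wrist_force: [-0.1, 4.2, -0.1]
opening: 0.378
grasp_force: 2.1
[-0.07727997  4.22790412 -0.11108227] [ 0.67147134  0.17755517 -0.0452629 ]
```

```bash
python3 -m pendant '[[0.001,-0.005,0,0,0,0],[0,-0.003,0,0,0,0],[0,0,0,0,0,0],[0,0,0,0,0,0],[0,0,0,0,0,0],[0,0,0,0,0,0],[0,0,0,0,0,0],[0,0,0,0,0,0],[0,0,0,0,0,0],[0,0,0,0,0,0]]' -0.25
python3 - <<'E'
from h import *
o=ctrl.get_obs();print(o['eef_pos'],o['wrist_force'],o['torque'],o['opening'])
out=[]
for n,(x0,y0) in(("side",(260,130)),("top",(225,160))):
    c=snap(n,n+"8.png"); im=c["color"][y0:y0+120,x0:x0+(100 if n=="side" else 100)].copy()
    im=cv2.resize(im,None,fx=4,fy=4,interpolation=cv2.INTER_CUBIC)
    out.append(np.clip(255*(im/255.)**.6,0,255).astype(np.uint8))
cv2.imwrite("pics/m8.png",np.hstack(out))
E
```

```text
time_s: 21.9
eef_pos: [0.5126, 0.1581, 0.0423]
eef_rot: [0.0, -0.095, 0.995, 0.001]
wrist_force: [-0.7, 9.6, 1.7]
opening: 0.373
grasp_force: 4.6
[0.5126113  0.15807244 0.04228176] [-0.72170558  9.59153902  1.66592966] [ 1.53357226  0.25884289 -0.01326159] 0.372995373419719
```

View pics/m8.png

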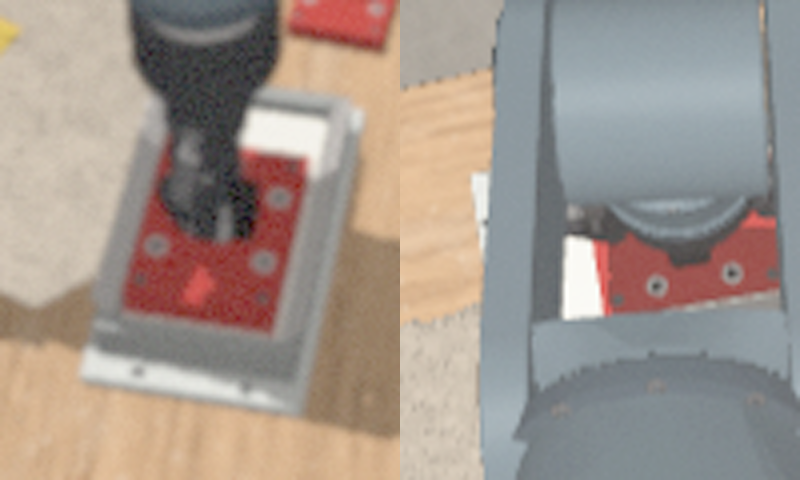

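The cover lies in the channel and further sliding is blocked. Its corners are about (122,310), (274,332) and (310,157). I'll check whether it lies flat on the pin, not against the end wall.

```bash
python3 - <<'E'
from h import *
import pickle
s=pickle.load(open("side.pkl","rb"))
ax=np.radians(11);X=np.array([np.cos(ax),np.sin(ax)]);Y=np.array([-np.sin(ax),np.cos(ax)]);cs=np.array([.50915,.1839])
def show(n,u,v,z): d=ray(s,260+u/4,130+v/4,z)[:2]-cs; print(n,z,(d@X*1e3).round(1),(d@Y*1e3).round(1))
for z in(.048,.053): 
    for n,p in(("NL",(122,310)),("NR",(274,332)),("FR",(310,157)),("FL",(168,150))): show(n,*p,z)
for n,p in(("wallinnerfar R",(325,120)),("screw1",(278,198)),("screw2",(263,262)),("screw3",(156,243))): show(n,*p,.048)
E
```

```text
NL 0.048 -39.4 -85.2
NR 0.048 43.5 -84.0
FR 0.048 41.1 35.0
FL 0.048 -38.9 25.3
NL 0.053 -38.3 -88.4
NR 0.053 44.2 -87.2
FR 0.053 41.8 31.2
FL 0.053 -37.8 21.5
wallinnerfar R 0.048 44.7 62.8
screw1 0.048 28.8 3.4
screw2 0.048 29.0 -40.6
screw3 0.048 -31.2 -38.9
```

The rivet pairs put the cover's centre at jig y ≈ −18.6 mm. That matches the pin (−17 mm plus 1.5 mm of slot play) and is clear of the end wall at −26 mm. I'll back off so it settles, then lower and re-grip.

```bash
python3 -m pendant '[[-0.003,0.015,0,0,0,0],[-0.002,0.014,0,0,0,0],[0,0,0,0,0,0],[0,0,-0.01,0,0,0],[0,0,-0.01,0,0,0],[0,0,0,0,0,0],[0,0,0,0,0,0],[0,0,0,0,0,0],[0,0,0,0,0,0],[0,0,0,0,0,0]]' -0.25
python3 -c "
from bench import ctrl
o=ctrl.get_obs();print(o['wrist_force'],o['torque'])"
python3 -m pendant '[[0,0,0,0,0,0],[0,0,0,0,0,0],[0,0,0,0,0,0],[0,0,0,0,0,0],[0,0,0,0,0,0],[0,0,0,0,0,0],[0,0,0,0,0,0],[0,0,0,0,0,0],[0,0,0,0,0,0],[0,0,0,0,0,0]]' -1
python3 -c "
from bench import ctrl
o=ctrl.get_obs();print(o['wrist_force'],o['torque'])"
```

```text
time_s: 23.25
eef_pos: [0.5118, 0.1625, 0.0381]
eef_rot: [0.0, -0.095, 0.995, -0.0]
wrist_force: [-0.7, 0.5, 0.3]
opening: 0.376
grasp_force: 0.0
[-0.68393102  0.46585155  0.27555788] [ 0.00313004 -0.00758659  0.00252314]
time_s: 24.5
eef_pos: [0.5118, 0.1626, 0.0381]
eef_rot: [0.0, -0.095, 0.995, 0.0]
wrist_force: [-1.5, 2.1, 5.2]
opening: 0.262
grasp_force: 63.7
[-1.5397138   2.05481645  5.20778581] [0.26417146 0.30026324 0.0167326 ]
```

```bash
python3 -m pendant '[[0,0,-0.01,0,0,0],[0,0,-0.01,0,0,0],[0,0,-0.01,0,0,0],[0,0,0,0,0,0],[0,0,0,0,0,0],[0,0,0,0,0,0],[0,0,0,0,0,0],[0,0,0,0,0,0],[0,0,0,0,0,0],[0,0,0,0,0,0]]' -1
python3 -c "
from bench import ctrl
o=ctrl.get_obs();print(o['eef_pos'],o['wrist_force'],o['torque'])"
python3 -m pendant '[[0,0,-0.005,0,0,0],[0,0,-0.005,0,0,0],[0,0,0,0,0,0],[0,0,0,0,0,0],[0,0,0,0,0,0],[0,0,0,0,0,0],[0,0,0,0,0,0],[0,0,0,0,0,0],[0,0,0,0,0,0],[0,0,0,0,0,0]]' -1
python3 -c "
from bench import ctrl
o=ctrl.get_obs();print(o['eef_pos'],o['wrist_force'],o['torque'])"
```

```text
time_s: 25.75
eef_pos: [0.5121, 0.1628, 0.0325]
eef_rot: [0.0, -0.095, 0.995, 0.0]
wrist_force: [-2.5, 1.8, 6.7]
opening: 0.26
grasp_force: 64.0
[0.51207469 0.16276297 0.03245494] [-2.54669038  1.83453232  6.68173221] [ 0.33489716  0.38243965 -0.05534753]
time_s: 27.0
eef_pos: [0.5122, 0.1628, 0.0306]
eef_rot: [0.0, -0.095, 0.995, 0.0]
wrist_force: [-2.9, 2.0, 7.8]
opening: 0.257
grasp_force: 64.1
[0.51215901 0.16279807 0.03064865] [-2.87213273  1.97406624  7.75997185] [ 0.33191203  0.51873737 -0.00304822]
```

```bash
python3 -m pendant '[[0,0,-0.005,0,0,0],[0,0,-0.005,0,0,0],[0,0,0,0,0,0],[0,0,0,0,0,0],[0,0,0,0,0,0],[0,0,0,0,0,0],[0,0,0,0,0,0],[0,0,0,0,0,0],[0,0,0,0,0,0],[0,0,0,0,0,0]]' -1
python3 -m pendant '[[0,0,-0.005,0,0,0],[0,0,-0.005,0,0,0],[0,0,0,0,0,0],[0,0,0,0,0,0],[0,0,0,0,0,0],[0,0,0,0,0,0],[0,0,0,0,0,0],[0,0,0,0,0,0],[0,0,0,0,0,0],[0,0,0,0,0,0]]' -1
python3 -c "
from bench import ctrl
o=ctrl.get_obs();print(o['eef_pos'],o['wrist_force'],o['torque'])"
```

```text
time_s: 28.25
eef_pos: [0.5128, 0.163, 0.0303]
eef_rot: [0.001, -0.096, 0.995, 0.0]
wrist_force: [-7.4, 1.4, 21.8]
opening: 0.262
grasp_force: 65.8
time_s: 29.5
eef_pos: [0.5141, 0.1632, 0.0303]
eef_rot: [0.002, -0.096, 0.995, 0.0]
wrist_force: [-11.1, 0.6, 34.2]
opening: 0.259
grasp_force: 67.4
[0.51409991 0.16317031 0.03025148] [-11.12377486   0.55567712  34.16804427] [0.32935732 1.93750471 0.02361622]
```

The hard stop is reached at z 0.0303: travel is about 8 mm and the force climbs steeply. I'll ease the push to about 20 N.

```bash
python3 -m pendant '[[0,0,0.005,0,0,0],[0,0,0.005,0,0,0],[0,0,0,0,0,0],[0,0,0,0,0,0],[0,0,0,0,0,0],[0,0,0,0,0,0],[0,0,0,0,0,0],[0,0,0,0,0,0],[0,0,0,0,0,0],[0,0,0,0,0,0]]' -1
python3 -c "
from bench import ctrl
o=ctrl.get_obs();print(o['eef_pos'],o['wrist_force'],o['torque'])"
```

```text
time_s: 30.75
eef_pos: [0.5141, 0.1631, 0.0304]
eef_rot: [0.002, -0.095, 0.995, 0.0]
wrist_force: [-2.5, 2.4, 16.6]
opening: 0.261
grasp_force: 65.1
[0.51409077 0.16314104 0.03039059] [-2.53478987  2.43460364 16.63544733] [0.50329115 0.53447727 0.03389625]
```

The push is 16.6 N, above the roughly 9 N needed, and z is still on the stop. Handing in.

```bash
python3 -c "
from bench import ctrl
print(ctrl.hand_in())"
```

```text
the job is handed in; nothing more can be done
None
```

I slid the larger cover onto the locating pin and handed the job in at about 31 s, with the gripper still pressing it down at about 17 N and the bed on its stop, as judged from force, travel height and pictures.

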